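# Call a refill for the empty stock bin

### The job

One of the three blue stock bins on the bench is empty: press down the orange call button on that bin's front with the fingertips and let it spring back up, then press down the green key on the small white terminal to send the request. Press gently, grasp nothing, and leave the red key, the two full bins with their buttons, and the loose things on the bench alone. Finish with the gripper withdrawn and touching nothing.

Things in the scene. Friction and masses are not known exactly. Their poses are not given: they have to be found in the camera images.
- bin_empty: the EMPTY blue stock bin: nothing inside, its blue floor shows. The bin is open-topped, 180 mm deep (x), 140 mm wide (y), 110 mm high at the back and 50 mm high at its front lip. Origin: centre of its underside; own z up, own -x is its front, facing the robot, where a grey block (44 x 60 mm, 45 mm high) carries its round orange call button, 112 mm in front of the origin, on the centre line. Fixed to the bench.
- bin_cartons: blue stock bin full of small brown cartons (up to 91 mm high). Otherwise: The bin is open-topped, 180 mm deep (x), 140 mm wide (y), 110 mm high at the back and 50 mm high at its front lip. Origin: centre of its underside; own z up, own -x is its front, facing the robot, where a grey block (44 x 60 mm, 45 mm high) carries its round orange call button, 112 mm in front of the origin, on the centre line. Fixed to the bench.
- bin_jars: blue stock bin full of amber jars with white lids (76 mm high). Otherwise: The bin is open-topped, 180 mm deep (x), 140 mm wide (y), 110 mm high at the back and 50 mm high at its front lip. Origin: centre of its underside; own z up, own -x is its front, facing the robot, where a grey block (44 x 60 mm, 45 mm high) carries its round orange call button, 112 mm in front of the origin, on the centre line. Fixed to the bench.
- bin_empty_call_top (a point): centre of the top face of the orange call button on the front of the empty bin, which faces straight up and is pressed straight down; a disc of 30 mm diameter in a black or grey ring housing 12 mm high and 16 mm wider than it; the top is 67 mm above the bench when up
- bin_empty_call (a joint): depth in m that the orange call button of the empty bin is pressed: 0 up, 0.006 fully down; it counts as pressed from 0.0045 (about 4 N; 5 N is fully down, at a hard stop; do not lean on it), springs back by itself
- bin_cartons_call_top (a point): centre of the top face of the orange call button on the front of the carton bin, which faces straight up and is pressed straight down; a disc of 30 mm diameter in a black or grey ring housing 12 mm high and 16 mm wider than it; the top is 67 mm above the bench when up
- bin_cartons_call (a joint): depth in m that the orange call button of the carton bin is pressed: 0 up, 0.006 fully down; it counts as pressed from 0.0045 (about 4 N; 5 N is fully down, at a hard stop; do not lean on it), springs back by itself
- bin_jars_call_top (a point): centre of the top face of the orange call button on the front of the jar bin, which faces straight up and is pressed straight down; a disc of 30 mm diameter in a black or grey ring housing 12 mm high and 16 mm wider than it; the top is 67 mm above the bench when up
- bin_jars_call (a joint): depth in m that the orange call button of the jar bin is pressed: 0 up, 0.006 fully down; it counts as pressed from 0.0045 (about 4 N; 5 N is fully down, at a hard stop; do not lean on it), springs back by itself
- terminal: low white order terminal fixed flat on the bench between the bins and the robot: 90 mm deep (x), 150 mm wide (y), 30 mm high, a dark screen along its far (+x) edge. Origin: centre of its underside. In its own frame the green key stands at x -18, y +42 mm and the red key at x -18, y -42 mm
- send_key_top (a point): centre of the top face of the green send key of the terminal, which faces straight up and is pressed straight down; a disc of 24 mm diameter in a black or grey ring housing 12 mm high and 16 mm wider than it; the top is 52 mm above the bench when up
- send_key (a joint): depth in m that the green send key of the terminal is pressed: 0 up, 0.006 fully down; it counts as pressed from 0.0045 (about 4 N; 5 N is fully down, at a hard stop; do not lean on it), springs back by itself
- cancel_key_top (a point): centre of the top face of the red cancel key of the terminal, which faces straight up and is pressed straight down; a disc of 24 mm diameter in a black or grey ring housing 12 mm high and 16 mm wider than it; the top is 52 mm above the bench when up
- cancel_key (a joint): depth in m that the red cancel key of the terminal is pressed: 0 up, 0.006 fully down; it counts as pressed from 0.0045 (about 4 N; 5 N is fully down, at a hard stop; do not lean on it), springs back by itself
- tape_roll: loose roll of brown tape lying flat beside the terminal, 84 mm across, 45 mm high, 52 mm hole; origin: centre of its underside
- parcel: loose small brown parcel beside the terminal, 60 x 80 x 50 mm high; origin: centre of its underside
- cleaner: loose upright green bottle with a blue cap to the left of the bins, 56 mm across, 130 mm high; origin: centre of its underside
There are look-alikes about, which are no part of the job. Leave any purple or yellow look-alike of the tape_roll alone. What is shaped like the parcel but purple is not meant.

How it is judged (in metres and radians):
On the way, in this order (a step that is already met when the one before it is completed fails the run):
1. the empty bin's call button is pressed down with the fingers (value of joint bin_empty_call above 0.0045 m and contact force between the fingers and bin_empty_call above 0.5 N), for 0.1 s.
2. the call button is let go and has sprung back up (value of joint bin_empty_call below 0.0015 m and contact force between the fingers and bin_empty_call below 0.1 N), for 0.1 s.
3. then the green key is pressed down with the fingers (value of joint send_key above 0.0045 m and contact force between the fingers and send_key above 0.5 N), for 0.1 s.
At the end, for the whole second after the job is handed in: After the call button and then the green key have been pressed (at least 4.5 mm each): all five buttons are up again (within 1.5 mm), and the tape roll, parcel and bottle are at rest within 10 mm of where they stood (value of joint each of bin_empty_call, bin_cartons_call, bin_jars_call, send_key, cancel_key below 0.0015 m and distance of each of tape_roll, parcel, cleaner from where it was at the start of the episode below 0.01 m and linear speed of each of tape_roll, parcel, cleaner below 0.02 m/s and angle between cleaner's own z axis and vertical below 0.1 rad); the robot touches nothing.
It fails at once if the button of a full bin is pressed (over 2 mm) (value of joint any of bin_cartons_call, bin_jars_call above 0.002 m).
It fails at once if the red key is pressed (over 2 mm) (value of joint cancel_key above 0.002 m).
It fails at once if a full bin is touched with more than 2 N (contact force between any of the fingers, the arm and bin_cartons above 2 N or contact force between any of the fingers, the arm and bin_jars above 2 N).
It fails at once if a loose thing is moved more than 10 mm or lifted (distance of any of tape_roll, parcel, cleaner from where it was at the start of the episode above 0.01 m).
It fails at once if the empty bin or the terminal, buttons included, is pressed harder than 30 N (contact force between any of the fingers, the arm and bin_empty above 30 N or contact force between any of the fingers, the arm and terminal above 30 N).
It also fails if it takes over 42 s, if anything falls off the work surface, if the arm or the gripper's body presses on something with over 40 N, if the wrist force passes 120 N, or if a joint passes its speed limit or range.

### The arm

A 7-joint arm with a two-finger parallel gripper is mounted at the origin on the work surface. World frame = base frame: x ahead of the robot, y to its left, z up, the work surface at z = 0. Lengths are in m, angles in degrees, forces in N, time in s.
With the tool pointing down it reaches from about 0.4 to 0.75 m from the base axis. Payload 19.5 kg.
Tool frame: the origin (TCP) lies at the very end of the fingers, on their centre line; the grasp point (between the pads) lies 19 mm behind it (bot.hold_point_z is the distance from the TCP to the grasp point, in m); z points along the fingers, y is the line along which they close (so a half turn about z gives the same grasp; the last joint's range is limited). The gripper opens to 85 mm and grips with 20 to 120 N. Pads are 22 mm wide; open, the fingers measure 114 mm over their backs; the gripper's body (76 mm by 85 mm) begins 54 mm behind the grasp point. The pads swing forward as they close: fully open they stand 13 mm farther back than shut.
Start: joints at [62.126, 40.479, -1.581, 85.061, 1.261, 54.483, -4.326], TCP at [0.247, -0.519, 0.231] pointing down, gripper open.
Joint ranges: [-155.06, 155.06], [-18.47, 123.98], [-90, 86.84], [0, 140.48], [-83.41, 263.41], [0, 116], [-161.91, 161.91]. Speed limits (degrees/s): [108.29, 108.29, 147.25, 147.25, 172.46, 172.46, 172.46].

### API

Orientations are given as a 3x3 rotation matrix whose columns are the frame's x, y, z axes.
In Python, from workcell import bot gives the robot as it stands. The module is installed in compiled form; this text tells all that it offers.
- The arm moves only by the tool step_arm, never from a script. Its argument "moves" is text: rows parted by semicolons, each of 6 numbers parted by spaces: the shift along the tool's x, y, z in cm, then the turn, a rotation vector about the tool's x, y, z in rad. In form: tx ty tz ax ay az; .... A call has 1 to 5 rows; each row shifts and turns the commanded pose from where the row before left it, along the tool's axes as they then stand; what a row does not reach is not made up. A row lasts 1/12 s, in which the tool goes at most 41.7 mm and 7.16 degrees, less where a joint would pass 70% of its speed; a pose out of reach is approached as far as the arm can. A call with a gripper value outside its range is refused whole. "claw" is the closure, from 0 (fully open) to 1 (shut), set as the call begins (left out, the last holds). The fingers move at their own pace and stop on an object; "squeeze" is the grip in N (left out, the last holds). Time passes only in rows, so rows that do not move let the fingers close. It gives the time, the measured TCP pose, the force, the opening and the grip force at its end, in the units of the state.
- bot.observe(): the state, without advancing time (a new reading comes with each control period).
- bot.get_image(name): name is "scene" or "top" or "wrist"; returns (picture, depth): 384x512x3 uint8, blue, green, red; 384x512 float32, m along the optical axis (not along the pixel's ray), 0 where there is no reading.
- bot.camera_model(name): a dict with "intrinsics" (3x3 intrinsics, pixels), "pose" (4x4, takes a point from camera to world coordinates). Camera axes: x right, y up, looking along -z (the intrinsics and any distortion apply to the point x, -y, -z); pixel columns grow to the right and rows downward; lengths in m; the calibration is good to about 2 mm. A picture is of the moment at which its call begins: read the wrist's pose just before it. camera_model takes no time and is no camera call; for the wrist camera it gives the pose at the moment of the call.
- bot.sign_off(): hands the job in; it is judged then, once.
The state is a dict: "clock": time; "qpos": joint angles; "dq": joint speeds; "joint_efforts": joint torques, N m; "position": TCP position; "tool_rot": TCP orientation; "force": force on the tool from outside, world axes, zero at the start; "ft_torque": the same for the moment, N m; "width": opening from 0.0 (shut) to 1.0 (fully open); "grasp_force": force on a finger pad.
Only numpy, scipy, OpenCV 4.12 (cv2) and the standard library are available. Lean on these libraries where they do the work, as an engineer would, in place of code of your own. Each camera call takes 0.05 s, during which the arm holds its last target. There are 200 camera calls.

## Working session

There is one attempt and no reset: what is moved stays moved. The work goes in short steps, Python scripts to look and compute and a tool call to move; the robot and the scene stay as the last step left them, time stands still between calls to the robot, and variables do not carry over. Pictures are saved under pics/ and viewed, at most 10 in all, crops included, and the job is handed in when it is done.

Besides the shell and the picture viewer there is one more tool, called as a command line: name --argument value ..., lists and objects as JSON in quotes. step_arm: Moves the arm, as the interface text tells. Its arguments: {"type":"object","properties":{"moves":{"type":"string"},"claw":{"type":"number"},"squeeze":{"type":"number"}},"required":["moves"]}

```bash
mkdir -p pics
cat > h.py <<'E'
import numpy as np, cv2
from workcell import bot
def ray(m,u,v,z):
    K=np.array(m["intrinsics"]);T=np.array(m["pose"])
    d=np.linalg.inv(K)@np.array([u,v,1.]);d=T[:3,:3]@np.array([d[0],-d[1],-d[2]])
    o=T[:3,3];return o+d*(z-o[2])/d[2]
def blobs(img,lo,hi,amin=30):
    hsv=cv2.cvtColor(img,cv2.COLOR_BGR2HSV);mk=cv2.inRange(hsv,lo,hi)
    n,l,s,c=cv2.connectedComponentsWithStats(mk)
    return [(c[i].round(1),s[i]) for i in range(1,n) if s[i][4]>=amin]
E
python3 - <<'E'
from h import *
for n in("top","scene"):
    i,d=bot.get_image(n);cv2.imwrite(f"pics/{n}.png",i);np.save(n+"_d.npy",d)
m=bot.camera_model("top");i=cv2.imread("pics/top.png")
for nm,lo,hi,z in(("orange",(5,150,120),(20,255,255),.067),("green",(40,100,60),(85,255,255),.052),("red",(0,150,90),(4,255,255),.052)):
    for c,s in blobs(i,lo,hi): print(nm,c,s,ray(m,*c,z).round(3))
o=bot.observe();print(o["clock"],o["position"],o["tool_rot"],o["width"])
E
```

```text
orange [255.   17.9] [   0   10  512   17 3922] [0.924 0.051 0.067]
orange [357.1  80.7] [350  69  20  17  49] [ 0.762 -0.18   0.067]
orange [383.   82.2] [376  71  21  17  48] [ 0.757 -0.239  0.067]
orange [354.7 102.3] [348  92  21  16  50] [ 0.71  -0.171  0.067]
orange [382.1 105.5] [375  95  20  16  53] [ 0.701 -0.233  0.067]
orange [353.5 125.6] [347 114  20  18  47] [ 0.655 -0.165  0.067]
orange [380.6 127.8] [374 115  19  19  49] [ 0.649 -0.226  0.067]
orange [369.8 145.4] [363 139  14  13 132] [ 0.608 -0.199  0.067]
orange [184.3 148.6] [178 143  13  13 114] [0.61  0.216 0.067]
orange [275.7 158.4] [269 153  13  13 111] [0.583 0.012 0.067]
orange [212.4 211.2] [195 197  37  36 285] [0.468 0.154 0.067]
green [118.8 159.4] [104 146  27  25 381] [0.592 0.365 0.052]
green [297.9 205.7] [287 201  23  10 173] [ 0.478 -0.034  0.052]
green [266.6 220.8] [262 216  10  11  86] [0.446 0.036 0.052]
red [304.5 225.1] [300 220  10  11  88] [ 0.435 -0.047  0.052]
0.1 [ 0.24734215 -0.51883623  0.23088176] [[ 9.02665675e-01  4.30342306e-01 -4.22707228e-04]
 [ 4.30342514e-01 -9.02665250e-01  8.75961540e-04]
 [-4.59981621e-06 -9.72609305e-04 -9.99999527e-01]] 0.9979544586304419
```

View pics/top.png

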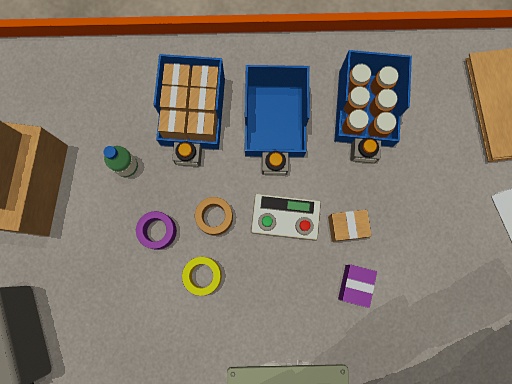

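View pics/scene.png

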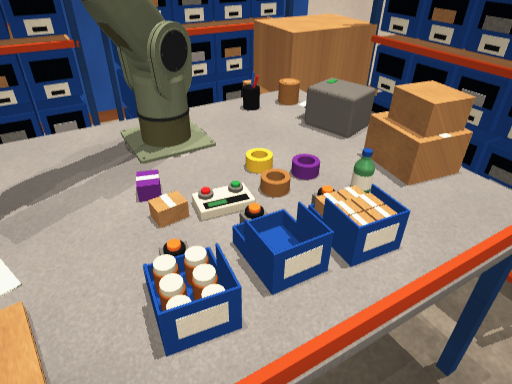

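Candidates for the call button in the top view:
- (184,149): carton bin
- (276,158): bin with a bare blue floor, my choice
- (370,145): jar bin

The keys are green at (267,221) and red at (304,225), measured 84 mm apart as specified. The green blob at (298,206) is the screen. Next I check the choice in one close crop and cross-check with the scene camera.

Run:
```python
from h import *
i=cv2.imread("pics/top.png");cv2.imwrite("pics/crop.png",cv2.resize(i[60:245,235:335],None,fx=3,fy=3,interpolation=cv2.INTER_CUBIC))
m=bot.camera_model("scene");s=cv2.imread("pics/scene.png")
for nm,lo,hi,z in(("orange",(5,150,150),(20,255,255),.067),("green",(40,100,60),(85,255,255),.052),("red",(0,150,90),(4,255,255),.052)):
    for c,st in blobs(s,lo,hi):
        if 150<c[1]<260 and st[4]<400: print(nm,c,st,ray(m,*c,z).round(3))
mt=bot.camera_model("top");d=np.load("top_d.npy");K=np.array(mt["intrinsics"]);T=np.array(mt["pose"])
for u,v in((276,160),(275,156),(266,221)):
    p=np.linalg.inv(K)@[u,v,1]*d[v,u];print((T@[p[0],-p[1],-p[2],1]).round(3))
```

```text
orange [274.6 176.5] [261 168  29  17 252] [0.493 0.131 0.067]
orange [326.9 189.1] [322 186  11   7  69] [0.611 0.213 0.067]
orange [254.2 207.6] [248 203  13  10 100] [0.586 0.011 0.067]
orange [173.3 244.7] [167 239  14  13 143] [ 0.613 -0.2    0.067]
green [364.1 166.8] [354 156  21  20 299] [0.558 0.401 0.052]
green [235.1 183.6] [231 181   9   7  50] [0.451 0.033 0.052]
green [217.  202.5] [207 199  21   8  92] [ 0.505 -0.047  0.052]
red [205.1 190.1] [201 187   9   7  57] [ 0.439 -0.049  0.052]
[0.58  0.012 0.065 1.   ]
[0.588 0.014 0.068 1.   ]
[0.445 0.037 0.053 1.   ]
```

View pics/crop.png

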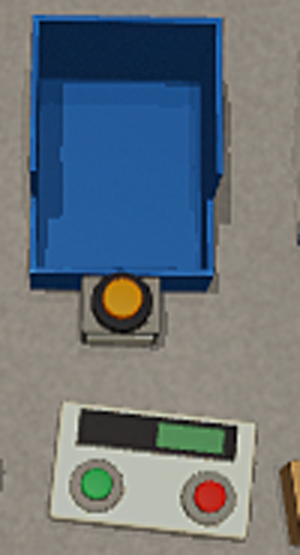

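step_arm --moves "3.3 -2 0 0 0 0;3.3 -2 0 0 0 0;3.3 -2 0 0 0 0;3.3 -2 0 0 0 0;3.3 -2 0 0 0 0" --claw 1

```text
clock: 0.52
position: [0.3538, -0.3561, 0.2312]
tool_rot: [[0.903, 0.43, -0.0], [0.43, -0.903, 0.0], [-0.0, -0.0, -1.0]]
force: [1.3, -1.1, -0.4]
width: 0.298
grasp_force: 0.0
```

The crop shows the bare bin with its orange button at crop pixel (122,297). On the terminal the green key is left at (97,485) and red is right at (210,495). The two views agree to 5 mm: call button about (0.585, 0.012), send key about (0.448, 0.035).

step_arm --moves "3.3 -2.1 0 0 0 0;3.3 -2.1 0 0 0 0;3.3 -2.1 0 0 0 0;3.3 -2.1 0 0 0 0;3.3 -2.1 0 0 0 0"

```text
clock: 0.93
position: [0.4577, -0.1901, 0.2312]
tool_rot: [[0.903, 0.43, -0.0], [0.43, -0.903, 0.0], [-0.0, -0.0, -1.0]]
force: [0.5, -0.9, 0.4]
width: -0.001
grasp_force: 0.0
```

step_arm --moves "3.3 -2.1 0 0 0 0;3.3 -2.1 0 0 0 0;3.3 -2.1 0 0 0 0;3.3 -2.1 0 0 0 0;3.3 -2.1 0 0 0 0"

```text
clock: 1.35
position: [0.5615, -0.0243, 0.2312]
tool_rot: [[0.903, 0.43, -0.0], [0.43, -0.903, 0.0], [-0.0, -0.0, -1.0]]
force: [1.2, -0.2, -0.3]
width: 0.002
grasp_force: 0.0
```

step_arm --moves "1.8 -1.2 0 0 0 0;1.8 -1.2 0 0 0 0;0 0 0 0 0 0;0 0 0 0 0 0"

```text
clock: 1.68
position: [0.583, 0.0117, 0.2307]
tool_rot: [[0.902, 0.432, -0.001], [0.432, -0.902, 0.0], [-0.001, -0.0, -1.0]]
force: [0.6, -1.1, 0.1]
width: -0.0
grasp_force: 0.0
```

Run:
```python
from h import *
m=bot.camera_model("wrist");i,d=bot.get_image("wrist");cv2.imwrite("pics/w.png",i)
for nm,lo,hi,z in(("orange",(5,150,150),(20,255,255),.067),("green",(40,100,60),(85,255,255),.052)):
    for c,s in blobs(i,lo,hi,150): print(nm,c,s,ray(m,*c,z).round(4))
```

```text
orange [87.3 74.1] [ 76  58  28  31 384] [0.6076 0.2188 0.067 ]
orange [488.1 163.1] [478 147  34  40 182] [ 0.7146 -0.2214  0.067 ]
orange [416.4 173.2] [407 159  34  38 157] [ 0.6691 -0.1542  0.067 ]
orange [254.  176.3] [242 164  25  25 475] [0.5838 0.0147 0.067 ]
orange [116.4 206.4] [  85  178   64   59 1692] [0.4777 0.149  0.067 ]
orange [415.8 228.6] [404 218  25  22 415] [ 0.6106 -0.196   0.067 ]
green [196.3 254. ] [188 246  17  17 224] [0.449 0.037 0.052]
```

step_arm --moves "0 0 3 0 0 0;0 0 3 0 0 0;0 0 3 0 0 0;0 0 2.5 0 0 0;0 0 1.5 0 0 0"

```text
clock: 2.15
position: [0.5817, 0.0097, 0.0989]
tool_rot: [[0.903, 0.429, -0.003], [0.429, -0.903, -0.0], [-0.003, -0.001, -1.0]]
force: [0.4, 0.3, -0.2]
width: -0.001
grasp_force: 0.0
```

step_arm --moves "0.2 -0.2 1 0 0 0;0 0 1 0 0 0;0 0 0.5 0 0 0;0 0 0 0 0 0;0 0 0 0 0 0"

```text
clock: 2.57
position: [0.5842, 0.0134, 0.0769]
tool_rot: [[0.903, 0.43, 0.001], [0.43, -0.903, 0.0], [0.001, 0.0, -1.0]]
force: [-0.4, -0.2, 0.3]
width: 0.001
grasp_force: 0.0
```

step_arm --moves "0 0 0.5 0 0 0;0 0 0.5 0 0 0;0 0 0.2 0 0 0;0 0 0 0 0 0"

```text
clock: 2.9
position: [0.5842, 0.0136, 0.0641]
tool_rot: [[0.903, 0.43, 0.0], [0.43, -0.903, 0.0], [0.0, 0.0, -1.0]]
force: [2.0, 0.6, 2.4]
width: -0.003
grasp_force: 1.5
```

step_arm --moves "0 0 0.2 0 0 0;0 0 0.15 0 0 0;0 0 0 0 0 0;0 0 0 0 0 0;0 0 0 0 0 0"

```text
clock: 3.32
position: [0.5842, 0.0136, 0.0611]
tool_rot: [[0.903, 0.43, 0.001], [0.43, -0.903, 0.0], [0.001, 0.0, -1.0]]
force: [0.3, 0.0, 7.2]
width: 0.001
grasp_force: 3.4
```

The reading of 7.2 N at z=0.061 means the button was fully down, and it was held there. Releasing now.

step_arm --moves "0 0 -1 0 0 0;0 0 -2 0 0 0;0 0 -3 0 0 0;0 0 -2 0 0 0;0 0 0 0 0 0"

```text
clock: 3.73
position: [0.5852, 0.0136, 0.145]
tool_rot: [[0.903, 0.43, 0.005], [0.43, -0.903, 0.0], [0.004, 0.002, -1.0]]
force: [0.2, 0.6, 0.5]
width: 0.0
grasp_force: 0.0
```

step_arm --moves "-2.8 -2.0 0 0 0 0;-2.8 -2.0 0 0 0 0;-2.8 -2.0 0 0 0 0;-2.8 -1.9 0 0 0 0;0 0 0 0 0 0"

```text
clock: 4.15
position: [0.4426, 0.0373, 0.1411]
tool_rot: [[0.902, 0.432, -0.006], [0.432, -0.902, -0.0], [-0.006, -0.003, -1.0]]
force: [-0.7, -0.6, -0.1]
width: 0.001
grasp_force: 0.0
```

step_arm --moves "0 0 2 0 0 0;0 0 2 0 0 0;0 0 2 0 0 0;0 0 1 0 0 0;0 0 0 0 0 0"

```text
clock: 4.57
position: [0.4479, 0.0367, 0.0692]
tool_rot: [[0.903, 0.43, -0.003], [0.43, -0.903, -0.0], [-0.003, -0.001, -1.0]]
force: [0.7, 0.5, 0.0]
width: 0.002
grasp_force: 0.0
```

step_arm --moves "0 0 0.8 0 0 0;0 0 0.6 0 0 0;0 0 0.5 0 0 0;0 0 0.2 0 0 0;0 0 0 0 0 0"

```text
clock: 4.98
position: [0.449, 0.0368, 0.0497]
tool_rot: [[0.903, 0.43, 0.0], [0.43, -0.903, 0.0], [0.0, -0.0, -1.0]]
force: [0.9, 0.3, 2.9]
width: 0.002
grasp_force: 1.3
```

step_arm --moves "0 0 0.2 0 0 0;0 0 0.15 0 0 0;0 0 0 0 0 0;0 0 0 0 0 0;0 0 0 0 0 0"

```text
clock: 5.4
position: [0.449, 0.0368, 0.0465]
tool_rot: [[0.903, 0.43, 0.0], [0.43, -0.903, 0.0], [0.0, 0.0, -1.0]]
force: [0.4, 0.4, 4.3]
width: -0.004
grasp_force: 2.3
```

step_arm --moves "0 0 0.08 0 0 0;0 0 0 0 0 0;0 0 0 0 0 0;0 0 0 0 0 0"

```text
clock: 5.73
position: [0.449, 0.0368, 0.0459]
tool_rot: [[0.903, 0.43, 0.001], [0.43, -0.903, 0.0], [0.001, 0.0, -1.0]]
force: [-0.2, 0.5, 14.4]
width: -0.001
grasp_force: 7.3
```

The green key is at its hard stop. Withdrawing straight up.

step_arm --moves "0 0 -1 0 0 0;0 0 -3 0 0 0;0 0 -4 0 0 0;0 0 -4 0 0 0;0 0 -4 0 0 0"

```text
clock: 6.15
position: [0.4482, 0.0366, 0.2074]
tool_rot: [[0.903, 0.43, -0.001], [0.43, -0.903, -0.0], [-0.001, -0.0, -1.0]]
force: [0.9, 0.5, -1.2]
width: 0.001
grasp_force: 0.0
```

step_arm --moves "0 0 -2 0 0 0;0 0 0 0 0 0;0 0 0 0 0 0;0 0 0 0 0 0;0 0 0 0 0 0"

```text
clock: 6.57
position: [0.4484, 0.0367, 0.2245]
tool_rot: [[0.903, 0.43, -0.002], [0.43, -0.903, -0.0], [-0.002, -0.001, -1.0]]
force: [-0.7, -0.3, 0.1]
width: -0.005
grasp_force: 0.0
```

Run:
```python
from h import *
i,d=bot.get_image("scene");cv2.imwrite("pics/end.png",i)
a=cv2.imread("pics/scene.png")
for nm,lo,hi in(("orange",(5,150,150),(20,255,255)),("green",(40,100,60),(85,255,255)),("red",(0,150,90),(4,255,255))):
    for c,st in blobs(i,lo,hi):
        if 150<c[1]<260 and st[4]<400: print(nm,c,st)
```

```text
orange [416.4 171.7] [413 163   8  19  41]
orange [274.8 176.4] [261 168  29  17 250]
orange [326.9 189.1] [322 186  11   7  69]
orange [254.2 207.6] [248 203  13  10 101]
orange [166.1 217.2] [159 207  16  20  93]
orange [173.3 244.7] [167 239  14  13 144]
green [364.1 166.8] [354 156  21  20 298]
green [235.1 183.6] [231 181   9   7  50]
green [217.1 202.5] [207 199  21   8  93]
red [205.  190.3] [201 187   9   8  56]
```

View pics/end.png

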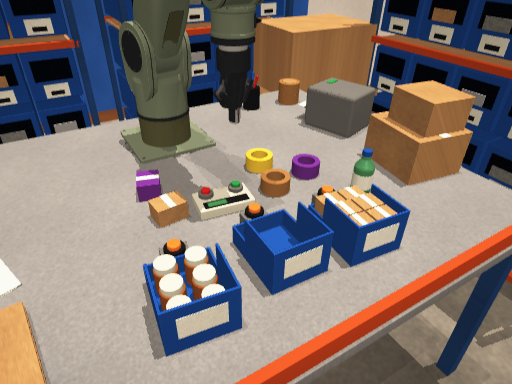

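The end picture shows the buttons at (254,208), (327,189) and (173,245), and the keys at (235,184) and (205,190), all where they started. The tape roll and the bottle are also unmoved, the parcel looks unmoved, and the gripper is clear at (237,115).

```bash
python3 -c "
from workcell import bot
print(bot.sign_off())"
```

```text
the job is handed in; nothing more can be done
None
```

I pressed and released the empty bin's call button, then the green send key, withdrew the gripper clear of everything and handed the job in at about 6.6 s; the sign-off returned no verdict.

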